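# Open the lemon station's lid under the guard rail

### The arm

A 7-joint arm with a two-finger parallel gripper is mounted at the origin on the work surface. World frame = base frame: x ahead of the robot, y to its left, z up, the work surface at z = 0. Lengths are in m, angles in rad, forces in N, time in s.
With the tool pointing down it reaches from about 0.375 to 0.925 m from the base axis. Payload 3.1 kg.
Tool frame: the origin (TCP) lies where the fingers leave the gripper's body, on its centre line; the fingertips stand 73 mm ahead of it and the grasp point (between the pads) lies 54 mm ahead of it; z points along the fingers, y is the line along which they close (so a half turn about z gives the same grasp; the last joint's range is limited). The gripper opens to 85 mm and grips with 20 to 120 N. Pads are 22 mm wide; open, the fingers measure 114 mm over their backs; the gripper's body (76 mm by 85 mm) begins 54 mm behind the grasp point. The pads swing forward as they close: fully open they stand 13 mm farther back than shut.
Start: joints at [-1.337, 0.383, 0.044, 1.598, -0.018, 1.161, -0.05], TCP at [0.212, 0.615, 0.304] pointing down, gripper open.
Joint ranges: [-2.61, 2.61], [-0.41, 2.15], [-1.48, 1.57], [0, 2.5], [-1.57, 4.71], [0.05, 1.97], [-2.85, 2.85]. Speed limits (rad/s): [2.79, 2.79, 3.14, 3.14, 3.14, 3.14, 3.14].

### API

Orientations are given as a unit quaternion [x, y, z, w].
In Python, from cell import bot gives the robot as it stands.
- The arm moves only by the tool move_arm, never from a script. Its argument "targets" is a list of rows, each a list of 3 entries, a list of its own where there are three numbers: the shift along the world's x, y, z in cm, then the turn, a rotation vector about the world's x, y, z in degrees, then the opening in per cent of the stroke, from 0 (shut) to 100 (fully open). In form: [[[tx, ty, tz], [wx, wy, wz], fingers], ...]. A call has 1 to 12 rows; each row is the pose to reach, as a shift and turn from the pose commanded when the call began; what a row does not reach only later rows make up. A row lasts 1/12 s, in which the tool goes at most 41.7 mm and 7.16 degrees, less where a joint would pass 70% of its speed; a pose out of reach is approached as far as the arm can. A call with a gripper value outside its range is refused whole. The fingers move at their own pace and stop on an object; "force" is the grip in N (left out, the last holds). Time passes only in rows, so rows that repeat a pose let the fingers close. It gives the time, the measured TCP pose, the force, the opening and the grip force at its end, in the units of the state.
- bot.get_obs(): the state, without advancing time (a new reading comes with each control period).
- bot.get_image(name): name is "scene" or "top"; returns the picture (480x640x3 uint8, red, green, blue); there is no depth.
- bot.camera_model(name): a dict with "camera_matrix" (3x3 intrinsics, pixels), "rvec" (rotation vector, rad) and "tvec" (3), from world to camera coordinates, as OpenCV has them. Camera axes: x right, y down, z forward; pixel columns grow to the right and rows downward; lengths in m; the calibration is good to about 2 mm. A picture is of the moment at which its call begins. camera_model takes no time and is no camera call.
- bot.finish_job(): hands the job in; it is judged then, once.
The state is a dict: "t": time; "joint_pos": joint angles; "qvel": joint speeds; "effort": joint torques, N m; "eef_pos": TCP position; "ee_rot": TCP orientation; "contact_force": force on the tool from outside, world axes, zero at the start; "moment": the same for the moment, N m; "width": finger opening in m; "grip_force": force on a finger pad.
Only numpy, scipy, OpenCV 4.12 (cv2) and the standard library are available. Lean on these libraries where they do the work, as an engineer would, in place of code of your own. Each camera call takes 0.05 s, during which the arm holds its last target. There are 200 camera calls.

### The job

Open the white hinged lid of the lemon station all the way and press it lightly home against its stop until you feel the stop push back, then leave it standing open and take the arm away. Work gently: do not slam the lid or force it against its stop, do not bump the steel guard rail above it, and leave the scale with its bowl and the canister alone.

Things in the scene. Friction and masses are not known exactly. Their poses are not given: they have to be found in the camera images.
- station: fixed open steel well 190 x 260 x 100 mm (x depth, y width, z height, walls 6 mm) holding lemons that stay 5 mm below its rim. Origin: centre of its underside on the table; its x axis points from the front (robot side) to the hinge side, y along the hinge
- lid (a joint): angle of the lid's hinge in rad: 0 = shut (level), grows as the front edge rises and swings over to the far side; it meets a hard stop at 1.75 rad (100 degrees, just past upright). The hinge is stiff: friction of about 0.4 N m holds the lid wherever it is left, so moving it takes roughly 2 to 10 N, more the nearer the hinge it is pushed
- lid_panel: the moving lid: a white plate 190 mm deep, 264 mm wide, 8 mm thick, 0.17 to 0.33 kg, with a red bow handle. Origin on the hinge axis at mid width, at the plate's under face; at every angle its x axis points from the front edge towards the hinge (the plate runs from x = -192 mm to -2 mm), y along the hinge, z out of the outer face (under face z = 0, outer face z = 8 mm)
- lid_handle (a point): middle of the handle's round bar, 12 mm thick, 100 mm clear length, parallel to the hinge, standing 34 mm off the lid's outer face (in the lid_panel frame x = -165 mm, z = 42 mm); two end posts hold it
- lid_hinge (a point): middle of the hinge axis, fixed, at the station's far rim: in the station frame x = 95 mm, y = 0, z = 100 mm
- guard_rail: fixed steel tube frame, 20 mm thick, moving with the station: a level bar 370 mm long parallel to the hinge, carried by a post at each end. Origin coincides with the station's origin, same axes; posts at x = 65 mm, y = +-185 mm
- rail_mid (a point): middle of the level bar's axis: 350 mm above the table, 30 mm nearer the robot than the hinge axis (station frame x = 65 mm). An upright gripper cannot follow the lid past about 70 degrees without hitting it; a tool tilted 30 to 45 degrees passes beneath
- scale: loose round white kitchen scale, 184 mm across, 34 mm high; origin at the centre of its underside. Bystander
- bowl: loose white bowl standing on the scale, 136 mm across, 65 mm high; origin at the centre of its underside. Bystander
- canister: loose upright canister, 68 mm across, 160 mm high; origin at the centre of its underside. Bystander

How it is judged:
On the way:
1. the lid is pressed by the fingers against its stop with more than 3 N, for 0.15 s (value of joint lid above 1.71 rad and contact force between the fingers and lid_panel above 3 N), for 0.15 s.
At the end, for the whole second after the job is handed in: the lid stands at rest at its stop (hinge above 1.70 rad of 1.75), having been pressed there by the fingers with more than 3 N; scale, bowl and canister are upright and within 20 mm of where they stood (value of joint lid above 1.7 rad and velocity of joint lid below 0.05 rad/s and distance of each of scale, bowl, canister from where it was at the start of the episode below 0.02 m and angle between each of scale, bowl, canister's own z axis and vertical below 0.15 rad); the robot touches nothing.
It fails at once if the lid is forced against its stop: more than 35 N between fingers or arm and the lid while it stands at the stop (value of joint lid above 1.65 rad and contact force between any of the fingers, the arm and lid_panel above 35 N).
It fails at once if the lid is slammed: faster than 2.5 rad/s (velocity of joint lid above 2.5 rad/s or velocity of joint lid below -2.5 rad/s).
It fails at once if the guard rail is bumped by the arm or gripper with more than 5 N (contact force between any of the fingers, the arm and guard_rail above 5 N).
It fails at once if a bystander is pushed more than 30 mm (distance of any of scale, bowl, canister from where it was at the start of the episode above 0.03 m).
It also fails if it takes over 59 s, if anything falls off the work surface, if the arm or the gripper's body presses on something with over 40 N, if the wrist force passes 120 N, or if a joint passes its speed limit or range.

## Working session

There is one attempt and no reset: what is moved stays moved. The work goes in short steps, Python scripts to look and compute and a tool call to move; the robot and the scene stay as the last step left them, time stands still between calls to the robot, and variables do not carry over. Pictures are saved under pics/ and viewed, at most 10 in all, crops included, and the job is handed in when it is done.

Besides the shell and the picture viewer there is one more tool, called after "Call:" as name(argument=value, ...), one argument or row to a line, values as JSON. move_arm: Moves the arm, as the interface text tells. Its arguments: {"type":"object","properties":{"targets":{"type":"array","items":{"type":"array"}},"force":{"type":"number"}},"required":["targets"]}

```bash
mkdir -p pics; python3 - <<'E'
from cell import bot
import cv2,numpy as np
for n in("scene","top"):
    im=bot.get_image(n); cv2.imwrite(f"pics/{n}0.png",im[:,:,::-1])
    m=bot.camera_model(n); R=cv2.Rodrigues(np.array(m["rvec"]))[0]; print(n,(-R.T@np.array(m["tvec"]).ravel()).round(3),R[2].round(3),m["camera_matrix"])
o=bot.get_obs(); print(o)
E
```

```text
scene [1.156 0.498 1.285] [-0.432 -0.368 -0.823] [[516.74206859   0.         314.565603  ]
 [  0.         516.74206859 232.66848729]
 [  0.           0.           1.        ]]
top [0.467 0.037 1.677] [ 0.081  0.008 -0.997] [[601.13367953   0.         317.35023978]
 [  0.         601.13367953 232.26562723]
 [  0.           0.           1.        ]]
{'t': 0.1, 'joint_pos': array([-1.33682918,  0.38378636,  0.04384116,  1.59946482, -0.01791356,
        1.16120138, -0.0498653 ]), 'qvel': array([-4.36609093e-04, -2.14029002e-03,  3.94169232e-04, -2.15740003e-03,
        2.91938479e-04, -1.48940462e-03, -4.77907834e-05]), 'effort': array([ 2.20283771e-03, -4.34729648e+01,  1.02911878e+00, -2.50456470e+01,
        1.08517148e-02,  5.46347161e-03,  2.33771125e-06]), 'eef_pos': array([0.2114789 , 0.61389208, 0.30256904]), 'ee_rot': array([ 1.65072348e-01,  9.86280689e-01, -1.22524258e-03, -1.44182557e-04]), 'contact_force': array([-0.70300994,  0.17805859,  0.07584135]), 'moment': array([-0.03459899,  0.0033916 , -0.02906894]), 'grip_force': 0.0, 'width': 0.08503740920053393}
```

View pics/scene0.png

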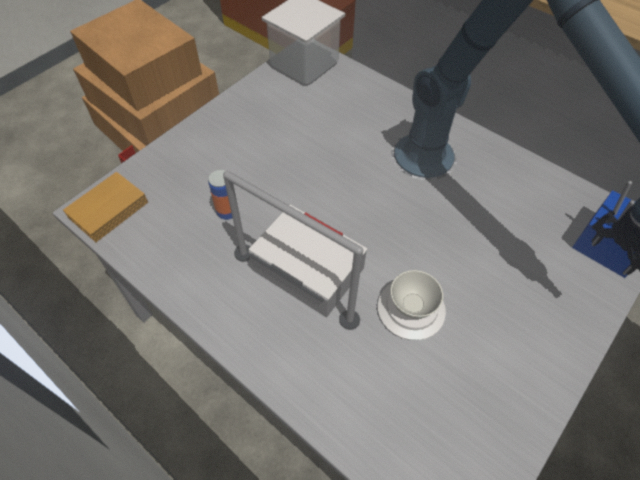

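View pics/top0.png

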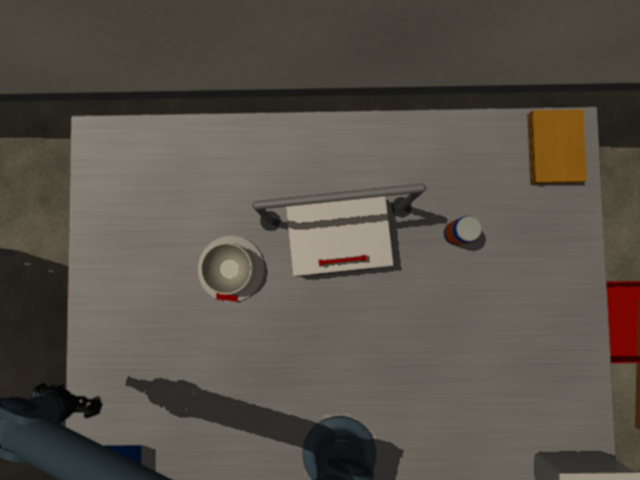

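The scene view shows the white lid shut, with the red handle at about (323,222) partly hidden by the rail. In the top view the handle runs from (320,263) to (368,259), the rail from (255,205) to (423,188), the bowl and scale sit at (231,269), and the canister is at (465,230).

```bash
cat > h.py <<'E'
from cell import bot
import cv2,numpy as np
from scipy.spatial.transform import Rotation as Ro
def ray(n,uv,z):
    m=bot.camera_model(n);K=np.array(m["camera_matrix"]);R=cv2.Rodrigues(np.array(m["rvec"]))[0];c=-R.T@np.array(m["tvec"]).ravel()
    uv=np.atleast_2d(uv).astype(float);d=np.c_[uv,np.ones(len(uv))]@np.linalg.inv(K).T@R
    return c+d*((z-c[2])/d[:,2])[:,None]
def proj(n,p):
    m=bot.camera_model(n);return cv2.projectPoints(np.atleast_2d(p).astype(float),np.array(m["rvec"]),np.array(m["tvec"]),np.array(m["camera_matrix"]),None)[0][:,0]
def red(im):
    h=cv2.cvtColor(im,cv2.COLOR_RGB2HSV);return ((h[...,0]<8)|(h[...,0]>172))&(h[...,1]>130)&(h[...,2]>60)
E
python3 - <<'E'
from h import *
im=cv2.imread("pics/top0.png")[:,:,::-1].copy()
m=red(im);m[:, :300]=0;m[:,400:]=0;m[:240]=0;m[290:]=0
v,u=np.nonzero(m);P=ray("top",np.c_[u,v],.142)[:,:2]
c=P.mean(0);w=np.linalg.svd(P-c)[2][0];w*=np.sign(w[1]);L=(P-c)@w
print("handle",c,"yaw",np.degrees(np.arctan2(-w[0],w[1])),L.min(),L.max(),len(u))
g=(im.max(2)>150)&(np.ptp(im.astype(int),axis=2)<30);g[:,:280]=0;g[:,400:]=0;g[:190]=0;g[285:]=0
k=max(cv2.findContours((g|m).astype(np.uint8),cv2.RETR_EXTERNAL,2)[0],key=cv2.contourArea)
r=cv2.minAreaRect(ray("top",k[:,0],.108)[:,:2].astype(np.float32));print(r)
rr=ray("top",[[255,205],[423,188]],.35);print("rail",rr,rr.mean(0))
yaw=np.arctan2(-w[0],w[1]);ex=np.array([np.cos(yaw),np.sin(yaw)])
print("rail mid pred",c+ex*(.165-.03),"hinge",c+ex*.165)
print("scale",ray("top",[231,268],.034),"can",ray("top",[468,229],.16))
E
```

```text
handle [ 0.52073856 -0.01400371] yaw 5.097088100753498 -0.06051841140312332 0.060931391517295826 210
((0.5565593838691711, -0.008651405572891235), (0.11955447494983673, 0.25861984491348267), 4.916100025177002)
rail [[ 0.63871949  0.18557959  0.35      ]
 [ 0.67080142 -0.18886161  0.35      ]] [ 0.65476046 -0.00164101  0.35      ]
rail mid pred [ 0.65520471 -0.00200981] hinge [6.85086078e-01 6.55498503e-04]
scale [[0.50716338 0.28763331 0.034     ]] can [[ 0.59348198 -0.33177264  0.16      ]]
```

Call:
move_arm(
  targets=[
    [[1, -2, 0], [0, 0, -2], 70],
    [[2.5, -5, 0], [0, 0, -5], 60],
    [[4, -8, 0], [0, 0, -8.5], 50],
    [[5.5, -11, 0], [0, 0, -12], 45],
    [[7, -14, 0], [0, 0, -15.5], 45],
    [[8.5, -17, 0], [0, 0, -19], 45],
    [[10, -20, 0], [0, 0, -22], 45],
    [[11.5, -23, 0], [0, 0, -25], 45],
    [[13, -26, 0], [0, 0, -28], 45],
    [[14.5, -29, 0], [0, 0, -31], 45],
    [[15.2, -31, 0], [0, 0, -33], 45],
    [[15.5, -31.5, 0], [0, 0, -34], 45],
  ],
  force=25,
)

```text
t: 1.1
eef_pos: [0.3682, 0.295, 0.3034]
ee_rot: [0.45, 0.893, -0.001, 0.0]
contact_force: [-0.2, -0.6, -1.0]
width: 0.0382
grip_force: 0.0
```

Call:
move_arm(
  targets=[
    [[1, -2, 0], [0, 0, -2], 45],
    [[2.5, -5, 0], [0, 0, -5], 45],
    [[4, -8, 0], [0, 0, -8], 45],
    [[5.5, -11, 0], [0, 0, -11], 45],
    [[7, -14, 0], [0, 0, -14], 45],
    [[8.5, -17, 0], [0, 0, -17.5], 45],
    [[10, -20, 0], [0, 0, -21], 45],
    [[11.5, -23, -1], [0, 0, -24], 45],
    [[13, -26, -2], [0, 0, -27], 45],
    [[14.5, -29, -3], [0, 0, -30], 45],
    [[15.2, -31, -4], [0, 0, -32], 45],
    [[15.4, -31.4, -4], [0, 0, -32], 45],
  ],
)

```text
t: 2.1
eef_pos: [0.5207, -0.0188, 0.2622]
ee_rot: [0.678, 0.735, -0.002, 0.0]
contact_force: [-0.0, -1.0, -0.4]
width: 0.0384
grip_force: 0.0
```

```bash
cat > st.py <<'E'
from h import *
o=bot.get_obs();R=Ro.from_quat(o["ee_rot"]).as_matrix()
print("t",o["t"],"tcp",o["eef_pos"].round(4),"y",R[:,1].round(3),"z",R[:,2].round(3),"q",o["joint_pos"].round(2),"w",o["width"].round(4),"F",o["contact_force"].round(2),"M",o["moment"].round(2))
E
python3 st.py
python3 -c "
from h import *
im=bot.get_image('scene');cv2.imwrite('pics/s1.png',cv2.resize(im[120:360,180:500,::-1],None,fx=2.4,fy=2.4))"
```

```text
Traceback (most recent call last):
  File "st.py", line 3, in <module>
    print("t",o["t"],"tcp",o["eef_pos"].round(4),"y",R[:,1].round(3),"z",R[:,2].round(3),"q",o["joint_pos"].round(2),"w",o["width"].round(4),"F",o["contact_force"].round(2),"M",o["moment"].round(2))
                                                                                                                         ^^^^^^^^^^^^^^^^
AttributeError: 'float' object has no attribute 'round'
```

View pics/s1.png

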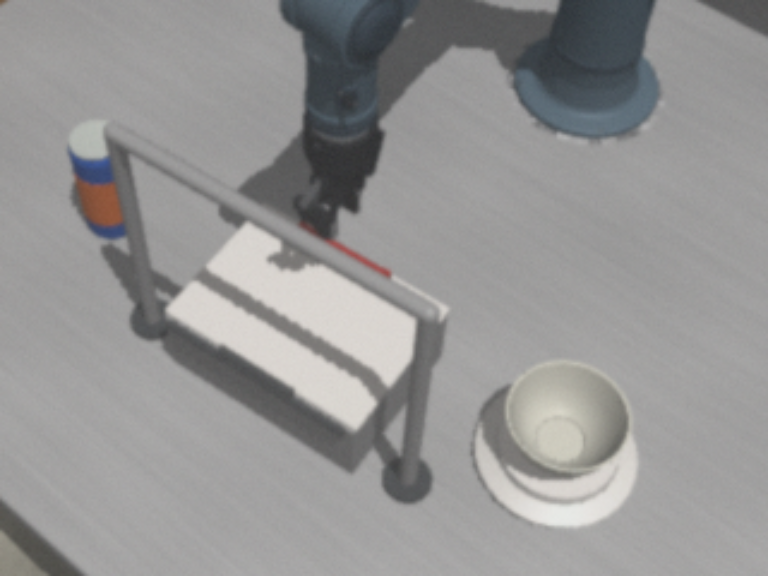

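The crop shows the gripper, fingertips near (320,215), above the left half of the handle, which runs (300,228) to (390,275). I'll check the handle position against this view.

```bash
sed -i 's/o\["width"\].round(4)/round(o["width"],4)/' st.py; python3 st.py; python3 - <<'E'
from h import *
c=np.array([.5207,-.0140,.142]);w=np.array([-.0888,.996,0])
f=lambda n,p:(proj(n,p)-[180,120])*2.4
print("handle ends crop",f("scene",[c-w*.056,c,c+w*.056]))
t=bot.get_obs()["eef_pos"];print("tip",f("scene",t-[0,0,.065]))
im=cv2.imread("pics/scene0.png")[:,:,::-1].copy();m=red(im);m[:200]=0;m[250:]=0;m[:,:280]=0;m[:,370:]=0
v,u=np.nonzero(m);print("red",u.min(),v[u==u.min()],u.max(),v[u==u.max()],proj("scene",[c-w*.056,c+w*.056]))
E
```

```text
t 2.15 tcp [ 0.5209 -0.0173  0.2629] y [ 0.997  0.083 -0.002] z [-0.002 -0.002 -1.   ] q [-0.63  0.21  0.65  1.97 -0.15  1.01  0.17] w 0.0386 F [0.08 0.27 0.86] M [-0.04 -0.   -0.03]
handle ends crop [[302.44630983 227.0378826 ]
 [342.59445974 249.93229419]
 [383.80767916 273.43405978]]
tip [[340.79125474 218.8012861 ]]Traceback (most recent call last):
  File "<stdin>", line 7, in <module>
    return umr_minimum(a, axis, None, out, keepdims, initial, where)
ValueError: zero-size array to reduction operation minimum which has no identity
```

Call:
move_arm(
  targets=[
    [[0, 0.2, -0.7], [0, 0, 0], 45],
    [[0, 0.3, -2], [0, 0, 0], 45],
    [[0, 0.3, -3.3], [0, 0, 0], 45],
    [[0, 0.3, -4.5], [0, 0, 0], 45],
    [[0, 0.3, -5.5], [0, 0, 0], 45],
    [[0, 0.3, -6.2], [0, 0, 0], 45],
    [[0, 0.3, -6.5], [0, 0, 0], 45],
    [[0, 0.3, -6.5], [0, 0, 0], 45],
    [[0, 0.3, -6.5], [0, 0, 0], 30],
    [[0, 0.3, -6.5], [0, 0, 0], 20],
    [[0, 0.3, -6.5], [0, 0, 0], 8],
    [[0, 0.3, -6.5], [0, 0, 0], 5],
  ],
  force=25,
)

```text
t: 3.15
eef_pos: [0.5205, -0.0116, 0.1994]
ee_rot: [0.676, 0.737, -0.0, -0.0]
contact_force: [-2.3, -0.1, 2.9]
width: 0.011
grip_force: 25.0
```

```bash
python3 st.py
```

```text
t 3.15 tcp [ 0.5205 -0.0116  0.1994] y [ 0.996  0.087 -0.001] z [-0.001  0.001 -1.   ] q [-0.6   0.31  0.62  2.02 -0.23  0.88  0.23] w 0.011 F [-2.26 -0.07  2.92] M [-0.    0.54 -0.01]
```

```bash
python3 - <<'E'
import numpy as np
ex=np.array([.996,.0888,0]);ez=np.array([0,0,1]);D=.0572
def pose(s):
    th=np.radians(55*s);t=np.radians(38*s)
    bar=(-.165*np.cos(th)+.042*np.sin(th))*ex+(.165*np.sin(th)+.042*np.cos(th))*ez
    return bar-D*(np.sin(t)*ex-np.cos(t)*ez),38*s
S=np.linspace(0,1,23);S=np.r_[S*.0,0][:0].tolist()+list((S**2*(3-2*S)))
S=np.interp(np.arange(1,25),np.arange(23)+1,S); S[-1]=1
p0,t0=pose(0)
for k,s in enumerate(S):
    p,t=pose(s)
    print([[round(x,2) for x in (p-p0)*100],[round((t-t0)*.0888,1),round(-(t-t0)*.996,1),0],5])
    if k==11:p0,t0=p,t;print()
E
```

```text
[[np.float64(0.0), np.float64(0.0), np.float64(0.0)], [np.float64(0.0), np.float64(-0.0), 0], 5]
[[np.float64(0.0), np.float64(0.0), np.float64(0.1)], [np.float64(0.0), np.float64(-0.2), 0], 5]
[[np.float64(0.01), np.float64(0.0), np.float64(0.37)], [np.float64(0.1), np.float64(-0.9), 0], 5]
[[np.float64(0.03), np.float64(0.0), np.float64(0.79)], [np.float64(0.2), np.float64(-1.9), 0], 5]
[[np.float64(0.08), np.float64(0.01), np.float64(1.35)], [np.float64(0.3), np.float64(-3.3), 0], 5]
[[np.float64(0.16), np.float64(0.01), np.float64(2.02)], [np.float64(0.4), np.float64(-5.0), 0], 5]
[[np.float64(0.29), np.float64(0.03), np.float64(2.77)], [np.float64(0.6), np.float64(-6.9), 0], 5]
[[np.float64(0.48), np.float64(0.04), np.float64(3.57)], [np.float64(0.8), np.float64(-9.1), 0], 5]
[[np.float64(0.74), np.float64(0.07), np.float64(4.41)], [np.float64(1.0), np.float64(-11.4), 0], 5]
[[np.float64(1.07), np.float64(0.1), np.float64(5.24)], [np.float64(1.2), np.float64(-13.8), 0], 5]
[[np.float64(1.47), np.float64(0.13), np.float64(6.06)], [np.float64(1.5), np.float64(-16.4), 0], 5]
[[np.f
[... 600 characters left out ...]
float64(3.45), np.float64(0.31), np.float64(3.08)], [np.float64(1.2), np.float64(-13.9), 0], 5]
[[np.float64(3.95), np.float64(0.35), np.float64(3.32)], [np.float64(1.4), np.float64(-15.6), 0], 5]
[[np.float64(4.38), np.float64(0.39), np.float64(3.48)], [np.float64(1.5), np.float64(-17.0), 0], 5]
[[np.float64(4.71), np.float64(0.42), np.float64(3.6)], [np.float64(1.6), np.float64(-18.0), 0], 5]
[[np.float64(4.92), np.float64(0.44), np.float64(3.66)], [np.float64(1.7), np.float64(-18.7), 0], 5]
[[np.float64(4.99), np.float64(0.45), np.float64(3.68)], [np.float64(1.7), np.float64(-18.9), 0], 5]
[[np.float64(4.99), np.float64(0.45), np.float64(3.68)], [np.float64(1.7), np.float64(-18.9), 0], 5]
```

Call:
move_arm(
  targets=[
    [[0, 0, 0.1], [0, -0.2, 0], 5],
    [[0, 0, 0.4], [0.1, -0.9, 0], 5],
    [[0, 0, 0.8], [0.2, -1.9, 0], 5],
    [[0.1, 0, 1.35], [0.3, -3.3, 0], 5],
    [[0.15, 0, 2.0], [0.4, -5, 0], 5],
    [[0.3, 0, 2.75], [0.6, -7, 0], 5],
    [[0.5, 0.05, 3.55], [0.8, -9, 0], 5],
    [[0.75, 0.05, 4.4], [1, -11.4, 0], 5],
    [[1.05, 0.1, 5.25], [1.2, -14, 0], 5],
    [[1.45, 0.15, 6.05], [1.5, -16.4, 0], 5],
    [[1.95, 0.15, 6.85], [1.7, -19, 0], 5],
    [[1.95, 0.15, 6.85], [1.7, -19, 0], 5],
  ],
  force=25,
)

```text
t: 4.15
eef_pos: [0.5357, -0.0105, 0.2669]
ee_rot: [0.667, 0.727, 0.121, 0.108]
contact_force: [-14.0, -0.3, 8.4]
width: 0.011
grip_force: 26.1
```

```bash
python3 st.py
```

```text
t 4.15 tcp [ 0.5357 -0.0105  0.2669] y [0.944 0.08  0.319] z [ 0.318  0.032 -0.948] q [-0.67  0.06  0.65  2.12 -0.1   0.65  0.13] w 0.011 F [-13.96  -0.31   8.44] M [-0.16  2.73  0.12]
```

Call:
move_arm(
  targets=[
    [[0.2, 0, 0.7], [0.2, -2.6, 0], 5],
    [[0.75, 0.05, 1.35], [0.5, -5.1, 0], 5],
    [[1.35, 0.1, 1.9], [0.7, -7.5, 0], 5],
    [[1.95, 0.15, 2.35], [0.9, -10, 0], 5],
    [[2.55, 0.2, 2.75], [1.1, -12, 0], 5],
    [[3.1, 0.25, 3.05], [1.2, -14, 0], 5],
    [[3.6, 0.3, 3.25], [1.4, -15.6, 0], 5],
    [[4.0, 0.35, 3.45], [1.5, -17, 0], 5],
    [[4.35, 0.35, 3.5], [1.6, -18, 0], 5],
    [[4.6, 0.4, 3.6], [1.7, -19, 0], 5],
    [[4.6, 0.4, 3.6], [1.7, -19, 0], 5],
  ],
)

```text
t: 5.07
eef_pos: [0.5858, -0.0059, 0.3041]
ee_rot: [0.639, 0.696, 0.242, 0.22]
contact_force: [-4.4, 0.8, 2.5]
width: 0.0111
grip_force: 26.6
```

```bash
python3 st.py
python3 -c "
from h import *
im=bot.get_image('scene');cv2.imwrite('pics/s2.png',cv2.resize(im[120:360,180:500,::-1],None,fx=2.4,fy=2.4))"
```

```text
t 5.0667 tcp [ 0.5858 -0.0059  0.3041] y [0.783 0.067 0.619] z [ 0.616  0.056 -0.785] q [-0.68  0.01  0.65  2.18 -0.13  0.3   0.15] w 0.0111 F [-4.43  0.75  2.53] M [0.04 1.3  0.14]
```

View pics/s2.png

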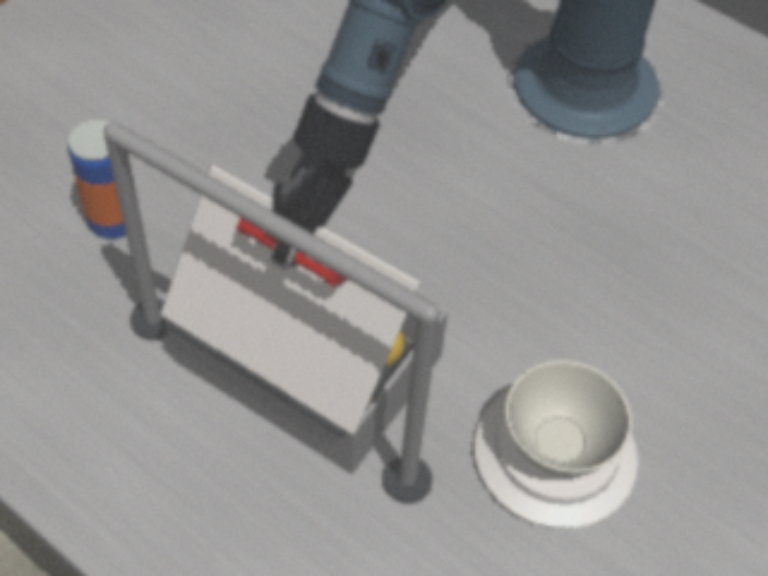

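The crop shows the lid raised to about 53°, with the fingers holding the red bar at (285,250) and clear of the rail. I'll release it, draw back along the tool axis and come round under the free edge.

Call:
move_arm(
  targets=[
    [[0, 0, 0], [0, 0, 0], 20],
    [[0, 0, 0], [0, 0, 0], 32],
    [[0, 0, 0], [0, 0, 0], 32],
    [[-0.4, 0, 0.5], [0, 0, 0], 32],
    [[-1.2, -0.1, 1.5], [0, 0, 0], 32],
    [[-2.2, -0.2, 2.8], [0, 0, 0], 32],
    [[-3.2, -0.3, 4.1], [0, 0, 0], 32],
    [[-4, -0.35, 5.1], [0, 0, 0], 32],
    [[-4.3, -0.4, 5.5], [0, 0, 0], 32],
    [[-4.3, -0.4, 5.5], [0, 0, 0], 20],
  ],
)

```text
t: 5.95
eef_pos: [0.5437, -0.0102, 0.3601]
ee_rot: [0.638, 0.696, 0.243, 0.221]
contact_force: [0.4, -0.0, 0.5]
width: 0.0177
grip_force: 0.0
```

```bash
python3 st.py
```

```text
t 5.95 tcp [ 0.5437 -0.0102  0.3601] y [0.781 0.067 0.621] z [ 0.618  0.056 -0.784] q [-0.63 -0.19  0.54  2.2   0.2   0.45 -0.13] w 0.0177 F [ 0.41 -0.01  0.53] M [-0.08  0.63 -0.03]
```

Call:
move_arm(
  targets=[
    [[-0.6, 0, -0.5], [0, 0, 0], 0],
    [[-1.8, -0.1, -1.4], [0, 0, 0], 0],
    [[-3.2, -0.3, -2.5], [0, 0, 0], 0],
    [[-4.6, -0.4, -3.6], [0, 0, 0], 0],
    [[-5.8, -0.5, -4.5], [0, 0, 0], 0],
    [[-6.7, -0.6, -5.2], [0, 0, 0], 0],
    [[-7.1, -0.6, -5.5], [0, 0, 0], 0],
    [[-7.1, -0.6, -5.5], [0, 0, 0], 0],
  ],
)

```text
t: 6.62
eef_pos: [0.4708, -0.0161, 0.3014]
ee_rot: [0.639, 0.697, 0.24, 0.219]
contact_force: [-0.1, -1.3, 0.4]
width: -0.0
grip_force: 0.0
```

```bash
python3 st.py
```

```text
t 6.6167 tcp [ 0.4708 -0.0161  0.3014] y [0.785 0.068 0.615] z [ 0.613  0.055 -0.788] q [-0.54 -0.28  0.45  2.39  0.32  0.35 -0.24] w -0.0 F [-0.11 -1.31  0.37] M [-0.1   0.65 -0.02]
```

Call:
move_arm(
  targets=[
    [[0.3, 0, -0.5], [0, 0, 0], 0],
    [[1, 0.1, -1.6], [0, 0, 0], 0],
    [[1.9, 0.2, -2.9], [0, 0, 0], 0],
    [[2.7, 0.2, -4.2], [0, 0, 0], 0],
    [[3.3, 0.3, -5.1], [0, 0, 0], 0],
    [[3.6, 0.3, -5.6], [0, 0, 0], 0],
    [[3.6, 0.3, -5.6], [0, 0, 0], 0],
  ],
)

```text
t: 7.2
eef_pos: [0.5096, -0.0128, 0.247]
ee_rot: [0.638, 0.697, 0.241, 0.221]
contact_force: [-0.0, -0.4, 0.2]
width: 0.0
grip_force: 0.0
```

```bash
python3 st.py
python3 -c "
from h import *
im=bot.get_image('scene');cv2.imwrite('pics/s3.png',cv2.resize(im[120:360,180:500,::-1],None,fx=2.4,fy=2.4))"
```

```text
t 7.2 tcp [ 0.5096 -0.0128  0.247 ] y [0.783 0.069 0.618] z [ 0.615  0.053 -0.786] q [-0.73 -0.08  0.68  2.38  0.1   0.16 -0.04] w 0.0 F [-0.04 -0.36  0.19] M [-0.03  0.63  0.02]
```

View pics/s3.png

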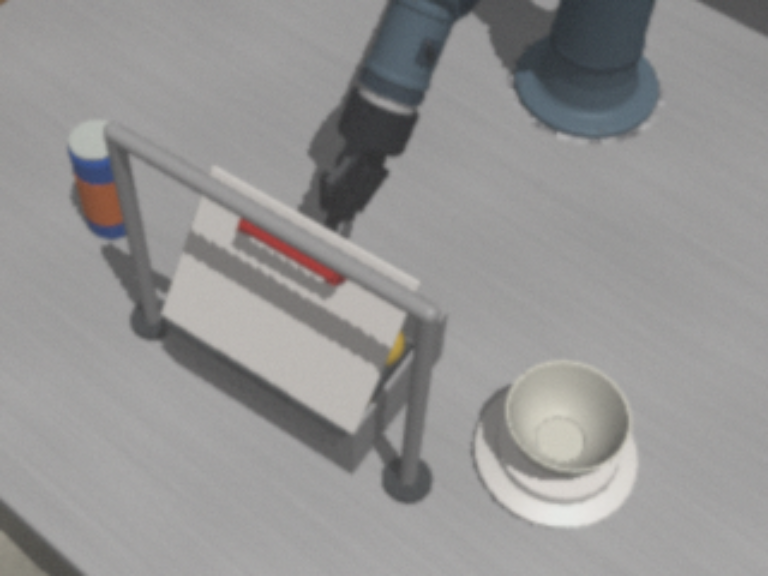

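The crop shows the shut fingers tucked in front of the lid's under side, near (345,225). Next I push up and forward against the under face.

Call:
move_arm(
  targets=[
    [[0.4, 0.05, 0.3], [0, 0, 0], 0],
    [[1.1, 0.1, 0.8], [0, 0, 0], 0],
    [[1.8, 0.15, 1.3], [0, 0, 0], 0],
    [[2.4, 0.2, 1.8], [0, 0, 0], 0],
    [[2.9, 0.25, 2.1], [0, 0, 0], 0],
    [[3.4, 0.3, 2.2], [0, 0, 0], 0],
    [[3.9, 0.35, 2.25], [0, 0, 0], 0],
    [[4.4, 0.4, 2.3], [0, 0, 0], 0],
    [[4.9, 0.45, 2.3], [0, 0, 0], 0],
    [[5.4, 0.5, 2.35], [0, 0, 0], 0],
    [[5.8, 0.5, 2.35], [0, 0, 0], 0],
    [[6.2, 0.55, 2.35], [0, 0, 0], 0],
  ],
)

```text
t: 8.25
eef_pos: [0.5795, -0.0075, 0.2824]
ee_rot: [0.637, 0.692, 0.251, 0.229]
contact_force: [-13.8, -0.1, 29.7]
width: -0.0001
grip_force: 0.2
```

```bash
python3 st.py
python3 -c "
from h import *
im=bot.get_image('scene');cv2.imwrite('pics/s4.png',cv2.resize(im[120:360,180:500,::-1],None,fx=2.4,fy=2.4))"
```

```text
t 8.25 tcp [ 0.5795 -0.0075  0.2824] y [0.767 0.063 0.639] z [ 0.637  0.057 -0.769] q [-0.81  0.03  0.79  2.23 -0.27  0.21  0.3 ] w -0.0001 F [-13.83  -0.08  29.75] M [ 0.44 -1.83  0.25]
```

View pics/s4.png

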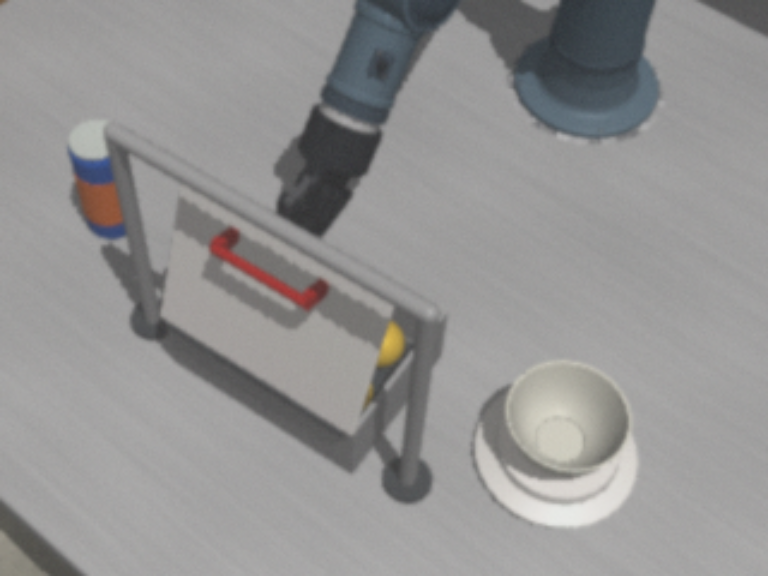

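The crop shows the lid at about 70°, handle bar at (265,275). The force reads about 30 N upward, so the lid's front edge is catching on the wide part of the gripper behind the fingers. I'll ease off along the lid and check.

Call:
move_arm(
  targets=[
    [[-0.2, 0, 0.4], [0, 0, 0], 0],
    [[-0.4, 0, 0.9], [0, 0, 0], 0],
    [[-0.6, -0.05, 1.4], [0, 0, 0], 0],
    [[-0.8, -0.1, 1.9], [0, 0, 0], 0],
    [[-0.8, -0.1, 1.9], [0, 0, 0], 0],
  ],
)

```text
t: 8.72
eef_pos: [0.5631, -0.0085, 0.2916]
ee_rot: [0.638, 0.696, 0.243, 0.221]
contact_force: [-1.0, 0.6, 0.2]
width: -0.0002
grip_force: 0.0
```

```bash
python3 st.py
```

```text
t 8.7167 tcp [ 0.5631 -0.0085  0.2916] y [0.782 0.067 0.62 ] z [ 0.618  0.056 -0.784] q [-0.83 -0.04  0.78  2.24 -0.02  0.26  0.07] w -0.0002 F [-0.99  0.61  0.17] M [-0.11  0.63  0.05]
```

Call:
move_arm(
  targets=[
    [[-0.3, 0, 0], [4.3, 0.4, -5.5], 0],
    [[-0.8, 0, 0], [8.7, 0.8, -11], 0],
    [[-1.2, -0.1, 0], [13, 1.2, -16.5], 0],
    [[-1.5, -0.1, 0], [17.3, 1.6, -22], 0],
    [[-1.5, -0.1, 0], [21.6, 2, -27.4], 0],
    [[-1.5, -0.1, 0], [26, 2.4, -33], 0],
    [[-1.5, -0.1, 0], [30.3, 2.7, -38.4], 0],
    [[-1.5, -0.1, 0], [34.6, 3.1, -44], 0],
    [[-1.5, -0.1, 0], [39, 3.5, -49.4], 0],
    [[-1.5, -0.1, 0], [43.3, 3.9, -55], 0],
    [[-1.5, -0.1, 0], [47.6, 4.3, -60.4], 0],
    [[-1.5, -0.1, 0], [52, 4.7, -66], 0],
  ],
)

```text
t: 9.72
eef_pos: [0.5475, -0.0093, 0.2899]
ee_rot: [0.941, 0.087, 0.328, -0.001]
contact_force: [0.3, -0.6, -0.8]
width: 0.0004
grip_force: 0.0
```

Call:
move_arm(
  targets=[
    [[0, 0, 0], [3.7, 0.3, -4.7], 0],
    [[0, 0, 0], [3.7, 0.3, -4.7], 0],
  ],
)

```text
t: 9.88
eef_pos: [0.5475, -0.0095, 0.2899]
ee_rot: [0.944, 0.04, 0.328, -0.018]
contact_force: [-1.0, -0.6, 0.3]
width: -0.0002
grip_force: 0.0
```

```bash
python3 st.py; python3 - <<'E'
from h import *
ex=np.array([.996,.0888,0]);ez=np.array([0,0,1]);h=np.array([.684,.0007,.1])
for d in(65,70,72,75,78,80,85):
    th=np.radians(d);b=h+(-.165*np.cos(th)+.042*np.sin(th))*ex+(.165*np.sin(th)+.042*np.cos(th))*ez
    print(d,((proj("scene",b)-[180,120])*2.4).round(0))
im=bot.get_image('scene');m=red(im)[120:360,180:500];m[:, :70]=0
v,u=np.nonzero(m);print("red now",u.min()*2.4,u.max()*2.4,u.mean()*2.4,v.mean()*2.4)
E
```

```text
t 9.8833 tcp [ 0.5475 -0.0095  0.2899] y [ 0.086 -0.996 -0.007] z [ 0.618  0.059 -0.784] q [-0.58 -0.06  0.53  2.27 -0.02  0.26 -1.51] w -0.0002 F [-1.   -0.64  0.3 ] M [-0.13  0.62  0.02]
65 [[269. 265.]]
70 [[260. 274.]]
72 [[256. 278.]]
75 [[251. 284.]]
78 [[245. 290.]]
80 [[242. 294.]]
85 [[233. 305.]]
red now 211.2 314.4 260.0748768472906 273.32807881773397
```

Call:
move_arm(
  targets=[
    [[0.7, 0.05, -0.2], [0, 0, 0], 0],
    [[1.5, 0.1, -0.4], [0, 0, 0], 0],
    [[2.2, 0.2, -0.6], [0, 0, 0], 0],
    [[2.8, 0.25, -0.7], [0, 0, 0], 0],
    [[3.3, 0.3, -0.8], [0, 0, 0], 0],
    [[3.7, 0.3, -0.9], [0, 0, 0], 0],
    [[4.1, 0.35, -1], [0, 0, 0], 0],
    [[4.5, 0.4, -1.1], [0, 0, 0], 0],
    [[4.9, 0.4, -1.25], [0, 0, 0], 0],
    [[5.3, 0.45, -1.4], [0, 0, 0], 0],
    [[5.7, 0.5, -1.5], [0, 0, 0], 0],
    [[6.1, 0.55, -1.65], [0, 0, 0], 0],
  ],
)

```text
t: 10.93
eef_pos: [0.6083, -0.004, 0.2731]
ee_rot: [0.944, 0.041, 0.328, -0.017]
contact_force: [-3.8, 0.1, 2.0]
width: -0.0
grip_force: 1.7
```

```bash
cat > an.py <<'E'
from h import *
ex=np.array([.996,.0888,0]);ez=np.array([0,0,1]);h=np.array([.684,.0007,.1])
im=bot.get_image('scene');m=red(im);m[:120]=0;m[360:]=0;m[:,:250]=0;m[:,380:]=0
v,u=np.nonzero(m);c=np.array([u.mean(),v.mean()])
f=lambda d:proj("scene",h+(-.165*np.cos(d)+.039*np.sin(d))*ex+(.165*np.sin(d)+.039*np.cos(d))*ez)[0]
D=np.radians(np.arange(50,105,.5));e=[np.linalg.norm(f(d)-c) for d in D];print("angle",np.degrees(D[np.argmin(e)]),min(e),c)
E
python3 st.py; python3 an.py
```

```text
t 10.9333 tcp [ 0.6083 -0.004   0.2731] y [ 0.088 -0.996 -0.006] z [ 0.617  0.059 -0.784] q [-0.54  0.12  0.52  2.15 -0.4   0.24 -1.16] w -0.0 F [-3.78  0.09  2.04] M [-0.14  1.02 -0.05]
angle 77.5 0.40350195013498624 [283.61870504 239.95323741]
```

Call:
move_arm(
  targets=[
    [[0.3, 0.05, -0.2], [0, 0, 0], 0],
    [[0.6, 0.05, -0.4], [0, 0, 0], 0],
    [[0.9, 0.1, -0.6], [0, 0, 0], 0],
    [[1.2, 0.1, -0.85], [0, 0, 0], 0],
    [[1.5, 0.15, -1.1], [0, 0, 0], 0],
    [[1.8, 0.15, -1.3], [0, 0, 0], 0],
    [[2.05, 0.2, -1.5], [0, 0, 0], 0],
    [[2.3, 0.2, -1.75], [0, 0, 0], 0],
    [[2.5, 0.2, -2], [0, 0, 0], 0],
    [[2.7, 0.25, -2.2], [0, 0, 0], 0],
    [[2.8, 0.25, -2.3], [0, 0, 0], 0],
  ],
)

```text
t: 11.9
eef_pos: [0.6365, -0.0015, 0.2501]
ee_rot: [0.944, 0.041, 0.328, -0.017]
contact_force: [-3.4, -0.2, 3.7]
width: 0.0002
grip_force: 1.8
```

```bash
python3 st.py; python3 an.py
```

```text
t 11.9 tcp [ 0.6365 -0.0015  0.2501] y [ 0.088 -0.996 -0.006] z [ 0.618  0.059 -0.784] q [-0.42  0.21  0.4   2.1  -0.57  0.2  -1.01] w 0.0002 F [-3.42 -0.23  3.73] M [-0.04  0.84 -0.01]
angle 90.5 0.05730233648162825 [273.61490683 251.80124224]
```

Call:
move_arm(
  targets=[
    [[0.15, 0, -0.1], [0, 0, 0], 0],
    [[0.3, 0.05, -0.2], [0, 0, 0], 0],
    [[0.45, 0.05, -0.3], [0, 0, 0], 0],
    [[0.6, 0.05, -0.4], [0, 0, 0], 0],
    [[0.75, 0.05, -0.5], [0, 0, 0], 0],
    [[0.9, 0.1, -0.6], [0, 0, 0], 0],
    [[1.0, 0.1, -0.6], [0, 0, 0], 0],
    [[1.0, 0.1, -0.6], [0, 0, 0], 0],
  ],
)

```text
t: 12.62
eef_pos: [0.6465, -0.0004, 0.2443]
ee_rot: [0.944, 0.041, 0.328, -0.017]
contact_force: [-1.1, -0.7, 1.2]
width: -0.0001
grip_force: 0.6
```

```bash
python3 st.py; python3 an.py
```

```text
t 12.6167 tcp [ 6.465e-01 -4.000e-04  2.443e-01] y [ 0.088 -0.996 -0.006] z [ 0.618  0.059 -0.784] q [-0.39  0.24  0.37  2.08 -0.6   0.2  -0.99] w -0.0001 F [-1.15 -0.66  1.19] M [-0.07  0.76  0.03]
angle 96.5 1.8563365646692516 [270.83174603 259.13015873]
```

Now at about 96–97°. I'll take fine steps with a force check after each.

Call:
move_arm(
  targets=[
    [[0.1, 0, 0], [0, 0, 0], 0],
    [[0.2, 0, 0], [0, 0, 0], 0],
    [[0.3, 0, 0], [0, 0, 0], 0],
    [[0.4, 0, 0], [0, 0, 0], 0],
    [[0.4, 0, 0], [0, 0, 0], 0],
  ],
)

```text
t: 13.08
eef_pos: [0.6499, -0.0002, 0.2438]
ee_rot: [0.944, 0.041, 0.327, -0.017]
contact_force: [-1.0, 0.4, 0.9]
width: -0.0002
grip_force: 1.4
```

```bash
python3 st.py; python3 an.py
```

```text
t 13.0833 tcp [ 6.499e-01 -2.000e-04  2.438e-01] y [ 0.088 -0.996 -0.006] z [ 0.617  0.059 -0.785] q [-0.39  0.24  0.37  2.08 -0.6   0.2  -0.99] w -0.0002 F [-0.98  0.42  0.9 ] M [-0.06  1.04  0.03]
angle 98.5 3.3887607602816052 [270.63728814 262.20677966]
```

Call:
move_arm(
  targets=[
    [[0.1, 0, 0], [0, 0, 0], 0],
    [[0.1, 0, 0], [0, 0, 0], 0],
    [[0.2, 0, 0], [0, 0, 0], 0],
    [[0.2, 0, 0], [0, 0, 0], 0],
  ],
)

```text
t: 13.47
eef_pos: [0.6506, -0.0003, 0.2437]
ee_rot: [0.944, 0.041, 0.326, -0.018]
contact_force: [-11.5, 0.5, 6.9]
width: 0.0002
grip_force: 6.3
```

Call:
move_arm(
  targets=[
    [[0.1, 0, 0], [0, 0, 0], 0],
    [[0.1, 0, 0], [0, 0, 0], 0],
  ],
)

```text
t: 13.63
eef_pos: [0.6508, -0.0003, 0.2437]
ee_rot: [0.944, 0.041, 0.326, -0.019]
contact_force: [-16.9, 0.3, 11.4]
width: -0.0001
grip_force: 9.6
```

```bash
python3 st.py; python3 an.py
```

```text
t 13.6333 tcp [ 6.508e-01 -3.000e-04  2.437e-01] y [ 0.089 -0.996 -0.009] z [ 0.614  0.062 -0.787] q [-0.38  0.25  0.37  2.07 -0.61  0.21 -0.98] w -0.0001 F [-16.92   0.3   11.42] M [0.03 1.97 0.2 ]
angle 99.0 3.1422106439026223 [270.20962199 262.42611684]
```

The stop is pushing back with about 17 N, held for several rows. Now I'll take the arm away.

Call:
move_arm(
  targets=[
    [[-0.2, 0, 0], [0, 0, 0], 0],
    [[-0.5, 0, 0], [0, 0, 0], 0],
    [[-1.2, -0.1, 0], [0, 0, 0], 0],
    [[-2.5, -0.2, 0], [0, 0, 0], 0],
    [[-4, -0.35, 0], [0, 0, 0], 0],
    [[-6, -0.5, 0], [0, 0, 0], 0],
    [[-8, -0.7, 0.3], [0, 0, 0], 0],
    [[-10, -0.9, 1], [0, 0, 0], 0],
    [[-12, -1, 2.5], [0, 0, 0], 0],
    [[-14, -1.2, 4], [0, 0, 0], 0],
    [[-15, -1.3, 5], [0, 0, 0], 0],
    [[-15, -1.3, 5], [0, 0, 0], 0],
  ],
)

```text
t: 14.68
eef_pos: [0.5024, -0.0138, 0.2972]
ee_rot: [0.943, 0.04, 0.331, -0.018]
contact_force: [0.2, 0.4, -0.5]
width: 0.0001
grip_force: 0.0
```

```bash
python3 st.py; python3 an.py
python3 -c "
from h import *
im=bot.get_image('scene');cv2.imwrite('pics/s5.png',cv2.resize(im[120:360,180:500,::-1],None,fx=2.4,fy=2.4))"
```

```text
t 14.6833 tcp [ 0.5024 -0.0138  0.2972] y [ 0.088 -0.996 -0.008] z [ 0.622  0.061 -0.781] q [-0.53 -0.19  0.46  2.35  0.18  0.29 -1.69] w 0.0001 F [ 0.18  0.38 -0.54] M [-0.07  0.61 -0.02]
angle 99.0 3.369786810977076 [270.40955631 262.53583618]
```

View pics/s5.png

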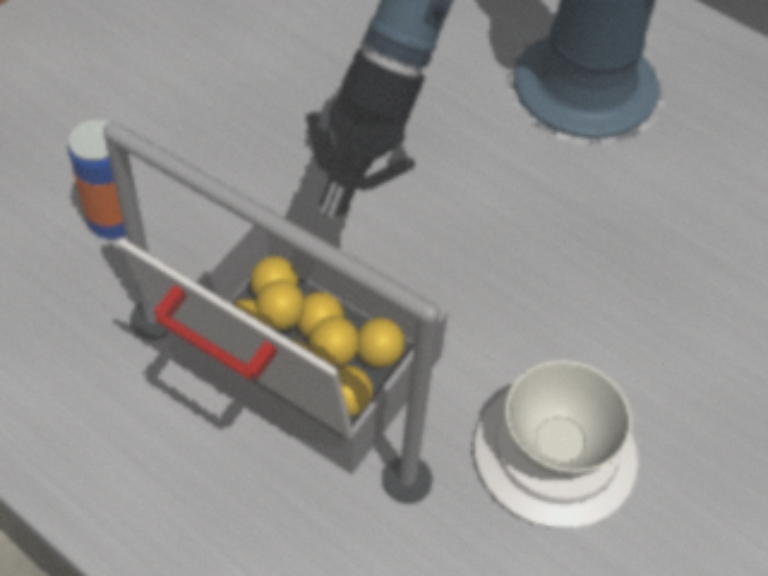

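The picture shows the lid standing past upright with its handle at about (215,335). The arm is clear, and the bowl, scale and canister haven't moved. I'm handing in.

```bash
python3 -c "
from cell import bot
print(bot.finish_job())"
```

```text
the job is handed in; nothing more can be done
None
```

The lid stands open at about 99–100° after the fingers pressed it against its stop with roughly 20 N; the arm is clear, the scale, bowl and canister look unmoved in the last picture, and the job is handed in (no verdict was returned).

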